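# Fetch the gong carrier plate from the tip-out bin and fit it to the tuning turntable

### The arm

A 7-joint arm with a two-finger parallel gripper is mounted at the origin on the work surface. World frame = base frame: x ahead of the robot, y to its left, z up, the work surface at z = 0. Lengths are in m, angles in rad, forces in N, time in s.
With the tool pointing down it reaches from about 0.4 to 0.85 m from the base axis. Payload 10.4 kg.
Tool frame: the origin (TCP) lies at the very end of the fingers, on their centre line; the grasp point (between the pads) lies 19 mm behind it; z points along the fingers, y is the direction in which the jaws open and shut (so a half turn about z gives the same grasp; the last joint's range is limited). The gripper opens to 87 mm and grips with 3 to 60 N. Pads are 19 mm wide; open, the fingers measure 117 mm over their backs; the gripper's body (75 mm by 190 mm) begins 51 mm behind the grasp point.
Start: joints at [-1.329, 0.332, -0.065, 1.46, 0.022, 1.35, -0.088], TCP at [0.164, 0.603, 0.223] pointing down, gripper open.
Joint ranges: [-2.6, 2.6], [-0.5, 2.12], [-1.47, 1.34], [0.16, 2.42], [-1.27, 4.41], [0.06, 2.06], [-2.6, 2.6]. Speed limits (rad/s): [2.22, 2.22, 2.79, 2.79, 3.14, 3.14, 3.14].

### API

Orientations are given as a unit quaternion [x, y, z, w].
In Python, from bench import r, eyes, job gives the robot as it stands. The module is installed in compiled form; this text tells all that it offers.
- The arm moves only by the tool play_rows, never from a script. Its argument "motion" is a list of rows, each a list of 7 numbers: the shift along the tool's x, y, z as a fraction of full scale, then the turn, a rotation vector about the tool's x, y, z as a fraction of full scale, then the opening in per cent of the stroke, from 0 (shut) to 100 (fully open). A call has 1 to 5 rows; each row is the pose to reach, as a shift and turn from the pose commanded when the call began, along the tool's axes at that moment; what a row does not reach only later rows make up. Full scale, the value 1, is 0.2 m for a shift and 90 degrees for a turn. A row lasts 1/8 s, in which the tool goes at most 62.5 mm and 10.7 degrees, less where a joint would pass 70% of its speed; a pose out of reach is approached as far as the arm can. A call with a number of a shift or a turn outside -1 to 1 is refused whole. A call with a gripper value outside its range is refused whole. The fingers move at their own pace and stop on an object; "squeeze" is the grip in N (left out, the last holds). Time passes only in rows, so rows that repeat a pose let the fingers close. It gives the time, the measured TCP pose, the force and the opening at its end, in the units of the state.
- r.read_state(): the state, without advancing time (a new reading comes with each control period).
- eyes.camera(name): name is "side" or "top" or "wrist"; returns a dict with "image" (384x512x3 uint8, red, green, blue), "mtx" (3x3 intrinsics, pixels), "R" (3x3) and "t" (3): a world point X has camera coordinates R X + t. Camera axes: x right, y down, z forward; pixel columns grow to the right and rows downward; lengths in m; the calibration is good to about 2 mm. A picture is of the moment at which its call begins. There is no depth.
- job.close_job(): hands the job in, once; it reports no verdict.
Trained networks look in a picture, given as the dict that the camera call returned (one of the last four; its "shot" number tells which), for a name from the list of things; names that differ only in an ending like _2 or _b are one class to them, and where a whole thing is asked for, a point or a joint stands for the part that bears it (a point fixed in the world has none). Each returns a list of dicts, best first, with "p" (0 to 1); they miss things now and then, are a little off and sometimes report something else, mostly with a low value. They report only what shows in the picture. A call takes as long as a camera call. They do not tell look-alikes from the thing itself.
- eyes.regions_of(picture, label): "region" (384x512 bool, what is visible of it) and "xy" ([column, row] in pixels, amid what is visible of it).
- eyes.landmark_of(picture, label): "xy" ([column, row] in pixels: a listed point, or the origin of a listed thing).
The state is a dict: "time": time; "joint_positions": joint angles; "joint_vel": joint speeds; "joint_torque": joint torques, N m; "ee_pos": TCP position; "eef_rot": TCP orientation; "ft_force": force on the tool from outside, world axes, zero at the start; "torque": the same for the moment, N m; "width": finger opening in m.
Only numpy, scipy, OpenCV 4.12 (cv2) and the standard library are available. Lean on these libraries where they do the work, as an engineer would, in place of code of your own. Each camera call takes 0.05 s, during which the arm holds its last target. There are 200 camera calls.

### The job

Tip the bin fully forward on its pivot by its red pull, reach in under the roof board and take the wooden carrier plate out of the compartment at the back. Lower the plate, still in the gripper, onto the turntable over the centre spindle and the brass drive pin together until it sits flat on the turntable, then let go. The bin may stay tipped; leave the gong on the roof board, the stone, the brass weight and the centre punch where they are.

Things in the scene. Friction and masses are not known exactly. Their poses are not given: they have to be found in the camera images.
- pivot (a point): The bin's pivot: centre of the hinge axis on the fixed wooden stand, 50 mm above the table, at the bin's front lower edge. Axes are the stand's: z up, y along the hinge, -x to the front (the robot's side). Side cheeks: inner faces at y = +-95 mm, tops 82 mm above the table; posts carry the roof board from x = 165 mm back.
- roof_edge (a point): Middle of the front lower edge of the stand's fixed roof board (14 mm thick, 226 mm wide), 96 mm behind and 170 mm above the pivot; the board reaches 130 mm further back and the gong stands on it. It keeps the back of the bin from being reached straight from above. Axes are the stand's.
- bin (a joint): Forward tilt of the bin about the pivot's y axis, rad: 0 = level, shut; grows as its top comes forward (-x); stop at 0.65. The hinge is stiff (0.6 N m friction, 8 to 14 N at the pull), no spring: let go beyond about 0.5 it stays, below that it may sink back. Bin frame below: origin at the pivot, x to the back along the floor, z up from the floor, turning with the tilt.
- bin_pull (a point): Grip point on the red wooden pull tongue of the bin: a bar 18 mm wide (y), 22 mm high (z), sticking 70 mm forward out of the front wall, its top level with the wall's top; this point is in the middle of its section, 45 mm in front of the wall's front face (bin frame x = -45, y = 0, z = 139 mm). Both its sides are free. Axes are the bin's.
- front_wall (a point): Middle of the top edge of the bin's front wall (bin frame x = 5, z = 150 mm; wall 10 mm thick). The bin is 190 mm deep and 176 mm wide; side walls 8 mm thick, inner faces at y = +-80 mm, 40 mm high, 110 mm over the front 55 mm; back wall inner face at x = 182 mm, 40 mm high (heights from the pivot level). Axes are the bin's.
- divider (a point): Middle of the top edge of the low cross divider in the bin: 6 mm thick, bin frame x = 66 to 72 mm, top at z = 26 mm. The plate lies behind it and may slide forward against it when the bin is tipped. Axes are the bin's.
- compartment (a point): Centre of the floor of the bin's back compartment (bin frame x = 127, y = 0, z = 10 mm). Axes are the bin's and turn with the tilt.
- plate_center (a point): Carrier plate, loose, about 0.3 kg: wooden base 90 (x) by 130 (y) by 14 mm thick with a dark 36 x 36 mm square hub from 14 to 59 mm above its underside, to grip by two sides; 20 mm round hole right through along the hub's axis. Point: on that axis, 30 mm above the underside. z out of the hub's top, y to the pin-hole end (brass strip). At the start x, y are along the bin's.
- pin_hole (a point): Centre of the plate's pin hole at its underside: a 14 mm through hole in the base, 45 mm from the hub's axis towards the plate's +y. Axes are the plate's.
- seat (a point): Centre of the turntable's top face (wooden disc of 200 mm diameter, 60 mm above the table, turning on a vertical axis with some friction), at the foot of the steel spindle. The spindle is 16 mm in diameter and 45 mm tall, its top 11 mm tapered to 6 mm. y points towards the drive pin, z up. With the plate fully down, plate_center is 30 mm above this point.
- turntable (a joint): Rotation of the turntable about its vertical axis, rad, anticlockwise from above; it starts anywhere within 0.6 either way. The pin direction follows it.
- pin (a point): Foot of the brass drive pin on the turntable's top face, 45 mm from the spindle's axis: 10 mm in diameter, 12 mm tall, its top 4 mm tapered to 5 mm.
- gong: Small bronze kajar gong, 120 mm across and 64 mm high, 0.9 kg, standing loose on the stand's roof board. Origin at the centre of its underside. Leave it.
- stone: Smooth grey river stone, 68 mm across, 36 mm high, on the table. Origin at its underside. Leave it.
- weight: Verdigris-green brass weight with a knob, 52 mm across, 64 mm high, on the table. Origin at its underside. Leave it.
- punch: Steel centre punch lying on the table, 120 mm long, 13 mm thick. Origin at its underside near its middle, x along it. Leave it.
Not all that is in view belongs to the job. Leave any pink look-alike of the part that bears plate_center alone. What is shaped like the part that bears seat but blue is not meant.

How it is judged:
On the way, in this order (a step that is already met when the one before it is completed fails the run):
1. the bin is tipped forward, more than 0.5 rad, with the plate still in its back compartment (value of joint bin above 0.5 rad and distance between plate_center and compartment below 0.06 m), for 0.2 s.
2. the plate is lifted out of the bin in the gripper (distance between plate_center and compartment above 0.12 m and height (world z) of plate_center above 0.12 m and contact force between the fingers and plate above 1 N), for 0.1 s.
3. the plate is lowered over the spindle while held in the gripper, to within 20 mm of the turntable (z of plate_center in the frame of seat below 0.05 m and horizontal distance between plate_center and seat below 0.008 m and contact force between the fingers and plate above 1 N), for 0.05 s.
At the end, for the whole second after the job is handed in: The plate rests flat on the turntable (underside within 3 mm of its top face, tilt under 0.04 rad), its hub within 4 mm of the spindle's axis and its pin hole within 5 mm of the drive pin, plate and turntable at rest (z of plate_center in the frame of seat between 0.026 and 0.033 m and horizontal distance between plate_center and seat below 0.004 m and horizontal distance between pin_hole and pin below 0.005 m and angle between plate_center's own z axis and vertical below 0.04 rad and linear speed of plate below 0.02 m/s and velocity of joint turntable between -0.1 and 0.1 rad/s); the robot touches nothing.
It fails at once if the gong is moved by more than 20 mm (distance of gong from where it was at the start of the episode above 0.02 m).
It fails at once if the stone is moved by more than 20 mm (distance of stone from where it was at the start of the episode above 0.02 m).
It fails at once if the weight is moved by more than 20 mm (distance of weight from where it was at the start of the episode above 0.02 m).
It fails at once if the punch is moved by more than 20 mm (distance of punch from where it was at the start of the episode above 0.02 m).
It also fails if it takes over 51 s, if anything falls off the work surface, if the arm or the gripper's body presses on something with over 40 N, if the wrist force passes 120 N, or if a joint passes its speed limit or range.

## Working session

There is one attempt and no reset: what is moved stays moved. The work goes in short steps, Python scripts to look and compute and a tool call to move; the robot and the scene stay as the last step left them, time stands still between calls to the robot, and variables do not carry over. Pictures are saved under pics/ and viewed, about 8 in all and at most 12, crops included, and the job is handed in when it is done.

Besides the shell and the picture viewer there is one more tool, called after ">>>" by a JSON object that holds its "name" and its "arguments", one argument or row to a line. play_rows: Moves the arm, as the interface text tells. Shift numbers are shares of 0.2 m and turn numbers shares of 90 degrees, none past 1 either way. Its arguments: {"type":"object","properties":{"motion":{"type":"array","items":{"type":"array","items":{"type":"number"}}},"squeeze":{"type":"number"}},"required":["motion"]}

```bash
mkdir -p pics; ls; cat > h.py <<'E'
import numpy as np, cv2
from bench import r, eyes, job
from scipy.spatial.transform import Rotation as Ro
def proj(c,X):
    p=c["mtx"]@(c["R"]@np.asarray(X,float)+c["t"]); return p[:2]/p[2]
def ray(c,uv):
    d=c["R"].T@np.linalg.solve(c["mtx"],[uv[0],uv[1],1.]); return -c["R"].T@c["t"],d/np.linalg.norm(d)
def onz(c,uv,z):
    o,d=ray(c,uv); return o+d*(z-o[2])/d[2]
def tri(obs):
    A=np.zeros((3,3));b=np.zeros(3)
    for c,uv in obs:
        o,d=ray(c,uv);P=np.eye(3)-np.outer(d,d);A+=P;b+=P@o
    X=np.linalg.solve(A,b); return X,[np.linalg.norm(proj(c,X)-uv) for c,uv in obs]
def save(c,n): cv2.imwrite("pics/"+n,cv2.cvtColor(c["image"],cv2.COLOR_RGB2BGR))
E
python3 - <<'E'
from h import *
np.set_printoptions(precision=3,suppress=True)
s=r.read_state(); print(s["time"],s["ee_pos"],s["eef_rot"],s["width"])
C={n:eyes.camera(n) for n in("side","top","wrist")}
ims=[]
for n,c in C.items():
    print(n,"pos",-c["R"].T@c["t"],"fwd",c["R"][2])
    im=c["image"]
    ims.append(im)
cv2.imwrite("pics/a.png",cv2.cvtColor(np.hstack(ims[:2]),cv2.COLOR_RGB2BGR)[:, :]) if 0 else None
save(C["side"],"side0.png");save(C["top"],"top0.png");save(C["wrist"],"wrist0.png")
for l in "pivot roof_edge bin_pull front_wall divider compartment plate_center pin_hole seat pin gong stone weight punch".split():
    for n,c in C.items():
        o=eyes.landmark_of(c,l)
        print(l,n,[(np.round(q["xy"],1).tolist(),round(q["p"],2)) for q in o[:3]])
E
```

```text
pics
0.0 [0.163 0.603 0.222] [ 0.132  0.991 -0.001 -0.   ] 0.08693730755345531
side pos [0.475 0.561 0.917] fwd [ 0.056 -0.65  -0.757]
top pos [ 0.294 -0.099  1.386] fwd [ 0.187 -0.    -0.982]
wrist pos [0.095 0.621 0.383] fwd [ 0.244 -0.068 -0.967]
pivot side [([252.5, 188.2], 0.83)]
pivot top [([291.8, 176.1], 0.92), ([298.6, 133.1], 0.19)]
pivot wrist []
roof_edge side [([217.7, 139.9], 0.59), ([267.1, 158.3], 0.31)]
roof_edge top [([300.0, 131.1], 0.69)]
roof_edge wrist []
bin_pull side [([267.3, 155.2], 0.65)]
bin_pull top [([292.4, 183.4], 0.68)]
bin_pull wrist []
front_wall side [([250.0, 150.8], 0.83), ([269.6, 244.1], 0.62)]
front_wall top [([296.6, 166.4], 0.72)]
front_wall wrist []
divider side [([231.1, 177.5], 0.57)]
divider top [([296.5, 151.8], 0.62)]
divider wrist []
compartment side [([214.6, 177.1], 0.76), ([265.8, 154.3], 0.24)]
compartment top []
compartment wrist []
plate_center side [([245.2, 136.9], 0.67)]
plate_center top [([376.3, 166.9], 0.96), ([296.2, 133.7], 0.9)]
plate_center wrist []
pin_hole side [([209.9, 183.9], 0.68), ([238.8, 148.4], 0.55)]
pin_hole top [([360.9, 164.0], 0.87), ([280.8, 138.4], 0.71)]
pin_hole wrist []
seat side [([338.4, 351.2], 0.73), ([229.6, 320.5], 0.63)]
seat top [([135.8, 183.1], 0.73), ([123.9, 270.5], 0.72), ([290.6, 178.2], 0.65)]
seat wrist []
pin side [([338.8, 371.9], 0.92), ([234.0, 342.2], 0.83), ([229.3, 177.9], 0.65)]
pin top [([123.5, 184.6], 0.89), ([108.9, 267.7], 0.87)]
pin wrist []
gong side [([196.3, 130.4], 0.6), ([230.8, 320.7], 0.33)]
gong top [([310.5, 104.4], 0.82)]
gong wrist []
stone side [([292.5, 254.2], 0.62)]
stone top [([224.7, 233.7], 0.81)]
stone wrist []
weight side [([266.6, 245.6], 0.51), ([251.7, 185.9], 0.2)]
weight top [([229.7, 202.6], 0.68)]
weight wrist []
punch side [([197.5, 243.2], 0.55)]
punch top [([221.7, 143.4], 0.58)]
punch wrist []
```

View pics/side0.png

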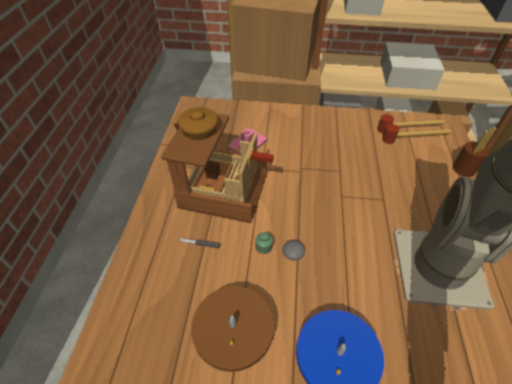

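View pics/top0.png

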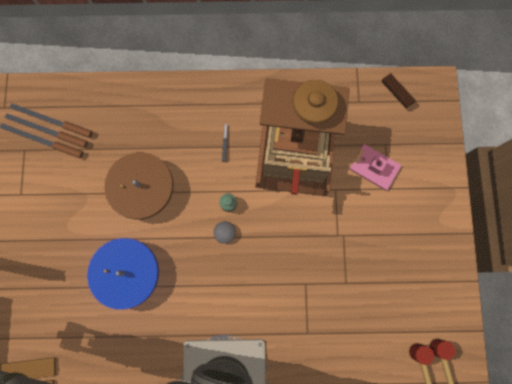

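Side view: the stand is at about (220,180) with the gong on its roof, the dark hub at (212,168), and the brown turntable at (233,325). The blue turntable and the pink plate are decoys. Top view: stand at (297,140), brown turntable at (139,186).

```bash
python3 - <<'E'
from h import *
from scipy.optimize import least_squares
np.set_printoptions(precision=4,suppress=True)
S=eyes.camera("side");T=eyes.camera("top")
P=dict(pivot=(0,0,.05),roof_edge=(.096,0,.22),bin_pull=(-.045,0,.189),front_wall=(.005,0,.2),divider=(.069,0,.076),compartment=(.127,0,.06),plate_center=(.127,0,.09))
obs=[]
for l,near in dict(pivot=1,roof_edge=1,bin_pull=1,front_wall=1,divider=1,compartment=1,plate_center=1).items():
    for n,c,cen in (("S",S,(225,170)),("T",T,(297,145))):
        for q in eyes.landmark_of(c,l):
            if np.linalg.norm(np.array(q["xy"])-cen)<50: obs.append((l,n,c,np.array(q["xy"])))
def pt(v,l):
    x,y,z=P[l];cc,s=np.cos(v[2]),np.sin(v[2]); return [v[0]+cc*x-s*y,v[1]+s*x+cc*y,z]
f=lambda v:np.concatenate([proj(c,pt(v,l))-u for l,n,c,u in obs])
o=least_squares(f,[.6,-.15,0],loss="soft_l1",f_scale=2)
print("stand",o.x)
for (l,n,c,u),e in zip(obs,f(o.x).reshape(-1,2)): print(l,n,u.round(1),e.round(1))
# roof corners check: regions
for name in("seat","pin"):
    z=.06+ (0 if name=="seat" else 0)
    for n,c in(("S",S),("T",T)):
        for q in eyes.landmark_of(c,name)[:3]: print(name,n,np.round(q["xy"],1),onz(c,q["xy"],z))
for n,z in dict(gong=.234,stone=0,weight=0,punch=0).items():
    for c in(S,T): 
        for q in eyes.landmark_of(c,n)[:1]: print(n,onz(c,q["xy"],z))
im=T["image"][60:210,90:350]; im2=S["image"][95:225,150:290]
for k,(c,x0,y0) in dict(T=(T,250,70),S=(S,155,90)).items():
    im=cv2.resize(cv2.cvtColor(c["image"],cv2.COLOR_RGB2BGR)[y0:y0+140,x0:x0+140],None,fx=4,fy=4,interpolation=cv2.INTER_CUBIC)
    v=o.x
    def d(p,col):
        cc,s=np.cos(v[2]),np.sin(v[2]);X=[v[0]+cc*p[0]-s*p[1],v[1]+s*p[0]+cc*p[1],p[2]]
        u=(proj(c,X)-[x0,y0]+.5)*4; cv2.circle(im,tuple(int(a) for a in u),3,col,-1)
    for y in(-.113,.113):
        for x in (.096,.226): d((x,y,.234),(255,0,255))
    for y in (-.08,.08): d((.005,y,.2),(0,255,0))
    d((-.045,0,.2),(255,255,0)); d((-.07,0,.2),(255,255,0))
    for p in((.109,-.018),(.109,.018),(.145,-.018),(.145,.018)): d((*p,.119),(0,0,255))
    globals()["I"+k]=im
cv2.imwrite("pics/crop.png",cv2.resize(np.hstack([IT,IS]),(800,400)))
E
```

```text
stand [ 0.5718 -0.2027 -0.2381]
pivot S [249.  184.6] [2.5 2.2]
pivot T [291.2 176.4] [-0.   3.1]
roof_edge T [300.7 132.4] [ 2.7 -0.9]
bin_pull S [266.7 154.8] [-1.1  4.4]
bin_pull T [292.3 184.9] [-0.9  0.1]
bin_pull T [278.6 133.2] [12.8 51.8]
front_wall S [251.8 151.9] [-2.3  0.5]
front_wall T [295.4 168.8] [ 0.3 -2.7]
divider S [228.1 178.8] [ 3.3 -2.8]
divider T [298.8 152.4] [-2.1  2.8]
compartment S [216.7 177.4] [-1.3 -2.5]
plate_center S [246.  138.1] [-31.4  30.5]
plate_center S [211.8 169.1] [ 2.8 -0.5]
plate_center S [228.6 179.3] [-14.  -10.7]
plate_center S [219.8 140.4] [-5.2 28.2]
plate_center T [300.8 133.7] [0.4 1.5]
seat S [337.7 350.5] [0.3153 0.2836 0.06  ]
seat S [229.8 323.7] [0.5713 0.2485 0.06  ]
seat T [122.1 273.8] [0.3052 0.2841 0.06  ]
seat T [136.8 184.9] [0.5609 0.2509 0.06  ]
pin S [231.6 341.5] [0.5606 0.289  0.06  ]
pin S [338.5 371.2] [0.3153 0.3277 0.06  ]
pin T [106.  266.5] [0.3263 0.3306 0.06  ]
pin T [124.2 184.7] [0.5621 0.2879 0.06  ]
gong [ 0.731  -0.2544  0.234 ]
gong [ 0.7342 -0.2506  0.234 ]
stone [0.4259 0.002  0.    ]
stone [0.4268 0.0062 0.    ]
weight [ 0.515  -0.0225  0.    ]
weight [ 0.5158 -0.0188  0.    ]
punch [ 0.7074 -0.0096 -0.    ]
punch [ 0.7047 -0.0067  0.    ]
```

View pics/crop.png

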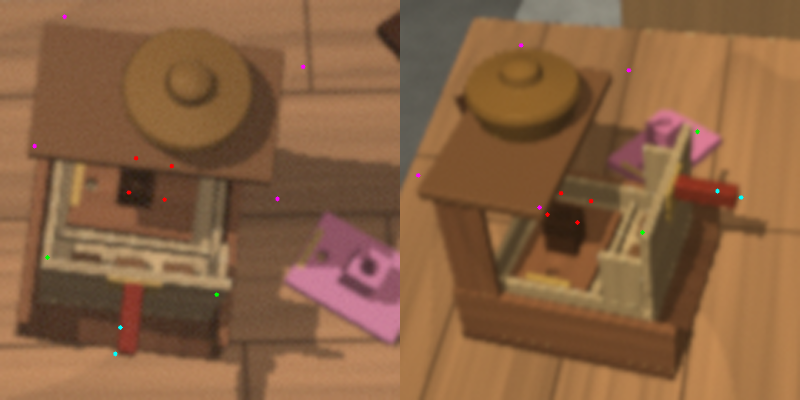

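The yaw fit is off: the roof edge slope says about -0.11. I'll refit using corners picked from the crop.

```bash
cat > fit.py <<'E'
from h import *
from scipy.optimize import least_squares
np.set_printoptions(precision=4,suppress=True)
S=eyes.camera("side");T=eyes.camera("top")
k=400/560
def uT(a,b): return np.array([a/k/4*1.0+250-.5*0,b/k/4+70])
def uS(a,b): return np.array([(a-400)/k/4+155,b/k/4+90])
obs=[(T,(.226,.113,.234),uT(47,22)),(T,(.096,.113,.234),uT(31,153)),(T,(.096,-.113,.234),uT(270,180)),(T,(.226,-.113,.234),uT(286,50)),
(S,(.226,.113,.234),uS(421,185)),(S,(.096,.113,.234),uS(550,205)),(S,(.096,-.113,.234),uS(609,72)),
(T,(-.07,0,.2),uT(128,352)),(T,(.005,.088,.2),uT(43,266)),(T,(.005,-.088,.2),uT(231,286)),(S,(-.07,0,.2),uS(738,190))]
def pt(v,p):
    x,y,z=p;cc,s=np.cos(v[2]),np.sin(v[2]); return [v[0]+cc*x-s*y,v[1]+s*x+cc*y,z]
f=lambda v:np.concatenate([proj(c,pt(v,p))-u for c,p,u in obs])
o=least_squares(f,[.57,-.2,-.11],loss="soft_l1",f_scale=1)
v=o.x;print(v);print(f(v).reshape(-1,2).round(1))
for n,p in dict(pull=(-.045,0,.189),plate=(.127,0,.09),plateF=(.117,0,.09),roof=(.096,0,.22)).items():
    print(n,np.array(pt(v,p)),[proj(c,pt(v,p)) for c in(S,T)])
E
python3 fit.py
```

```text
[ 0.5724 -0.2094 -0.1391]
[[-0.7 -0.2]
 [-1.1  0.3]
 [ 1.6  1.1]
 [ 0.3 -0.2]
 [-1.   0.5]
 [-1.4  1.8]
 [ 2.3 -1.4]
 [ 0.1  0.3]
 [-0.2 -1.3]
 [ 0.4 -0.3]
 [ 1.1 -1.2]]
pull [ 0.5279 -0.2031  0.189 ] [array([265.9842, 156.5839]), array([295.6197, 185.0306])]
plate [ 0.6982 -0.227   0.09  ] [array([213.3567, 169.7249]), array([299.204 , 134.2807])]
plateF [ 0.6883 -0.2256  0.09  ] [array([216.3126, 170.277 ]), array([298.8403, 137.547 ])]
roof [ 0.6675 -0.2227  0.22  ] [array([219.4777, 140.6226]), array([302.3349, 130.6249])]
```

Stand pose is now consistent: pivot at (0.572, -0.209), yaw -0.139. Next I'll write a helper for the row numbers and move past the turntable, with a wrist look there.

```bash
cat >> h.py <<'E'
V=np.array([.5724,-.2094,-.1391])
def st(p,v=V):
    x,y,z=p;c,s=np.cos(v[2]),np.sin(v[2]); return np.array([v[0]+c*x-s*y,v[1]+s*x+c*y,z])
def tool(yaw,th=0):  # tool y along yaw's y axis, x backwards, tilted forward by th with the bin
    return Ro.from_euler("z",yaw)*Ro.from_euler("y",-th)*Ro.from_matrix(np.diag([-1.,1,-1]))
def rows(targets,base=None):
    s=r.read_state(); p0,R0=base or (np.array(s["ee_pos"]),Ro.from_quat(s["eef_rot"]))
    for p,R in targets:
        d=R0.inv().apply(np.asarray(p)-p0)/.2; w=(R0.inv()*R).as_rotvec()/(np.pi/2)
        print(np.round(np.r_[d,w],3).tolist())
E
python3 - <<'E'
from h import *
rows([((.27,.50,.26),tool(-.02)),((.40,.38,.28),tool(-.02)),((.54,.25,.28),tool(-.02))])
R=tool(-.02)
rows([((.40,.38,.28),R),((.54,.25,.28),R)],((np.array([.27,.50,.26])),R))
rows([((.54,.25,.28),R)],((np.array([.40,.38,.28])),R))
E
```

```text
[-0.649, -0.359, -0.187, 0.0, 0.0, -0.156]
[-1.433, -0.768, -0.287, 0.0, 0.0, -0.156]
[-2.279, -1.212, -0.287, 0.0, 0.0, -0.156]
[-0.662, -0.587, -0.1, 0.0, 0.0, 0.0]
[-1.375, -1.223, -0.1, 0.0, 0.0, 0.0]
[-0.713, -0.636, 0.0, 0.0, 0.0, 0.0]
```

>>> {"name": "play_rows", "arguments": {
  "motion": [
    [-0.3,-0.16,-0.1,0,0,-0.08,100],
    [-0.6,-0.33,-0.2,0,0,-0.156,100],
    [-0.98,-0.53,-0.28,0,0,-0.156,100],
    [-0.98,-0.53,-0.28,0,0,-0.156,100]
  ]
}}

```text
time: 4.25
ee_pos: [0.3274, 0.4474, 0.2796]
eef_rot: [0.011, 1.0, 0.0, 0.001]
ft_force: [0.4, -0.2, -0.3]
width: 0.0872
```

>>> {"name": "play_rows", "arguments": {
  "motion": [
    [-0.25,-0.22,0,0,0,0,100],
    [-0.5,-0.44,0,0,0,0,100],
    [-0.75,-0.66,0,0,0,0,100],
    [-1,-0.88,0,0,0,0,100]
  ]
}}

```text
time: 4.75
ee_pos: [0.5106, 0.2793, 0.2789]
eef_rot: [0.01, 1.0, 0.0, 0.0]
ft_force: [0.4, 0.8, 0.6]
width: 0.0869
```

```bash
python3 - <<'E'
from h import *
s=r.read_state();print(s["time"],s["ee_pos"],s["joint_positions"])
rows([((.54,.25,.28),tool(-.02))])
E
```

```text
4.75 [0.51061899 0.27932879 0.27887405] [-0.76149303  0.20929263  0.21659865  1.50418417 -0.04532379  1.43224191
  1.00806512]
[-0.15, -0.144, -0.006, 0.0, 0.0, 0.0]
```

>>> {"name": "play_rows", "arguments": {
  "motion": [
    [-0.15,-0.14,0,0,0,0,100],
    [-0.15,-0.14,0,0,0,0,100],
    [-0.15,-0.14,0,0,0,0,100]
  ]
}}

```text
time: 5.12
ee_pos: [0.5383, 0.2529, 0.2784]
eef_rot: [0.01, 1.0, 0.0, -0.0]
ft_force: [0.7, 0.8, -0.4]
width: 0.0873
```

```bash
python3 - <<'E'
from h import *
np.set_printoptions(precision=4,suppress=True)
c=eyes.camera("wrist");save(c,"w1.png");np.save("w1.npy",dict(c),allow_pickle=True)
for n in("seat","pin"):
    for q in eyes.landmark_of(c,n): print(n,q["xy"],q["p"],onz(c,q["xy"],.06))
E
```

```text
seat [250.3, 188.2] 0.96 [0.5599 0.2468 0.06  ]
pin [284.6, 182.5] 0.69 [0.5535 0.2894 0.06  ]
```

View pics/w1.png

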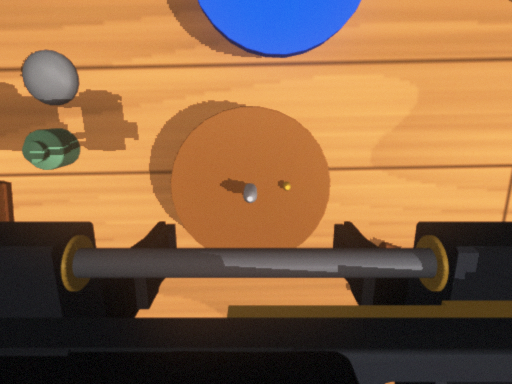

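Wrist view: the brown disc spans columns 172–330, with the spindle tip near (250,192) and the brass pin near (285,186). I'll fit the disc edge as a known 100 mm circle to pin down the centre.

```bash
python3 - <<'E'
from h import *
from scipy.optimize import least_squares
np.set_printoptions(precision=4,suppress=True)
c=np.load("w1.npy",allow_pickle=True).item()
hsv=cv2.cvtColor(c["image"],cv2.COLOR_RGB2HSV); lab=cv2.cvtColor(c["image"],cv2.COLOR_RGB2LAB).astype(float)
ref=np.median(lab[150:170,240:260].reshape(-1,3),0)
print(ref,lab[100,210],lab[130,345],c["image"][186,285],c["image"][150,250])
m=(np.linalg.norm(lab-ref,axis=2)<22).astype(np.uint8)
m=cv2.morphologyEx(m,cv2.MORPH_OPEN,np.ones((3,3),np.uint8))
cs,_=cv2.findContours(m,cv2.RETR_EXTERNAL,cv2.CHAIN_APPROX_NONE)
k=max(cs,key=cv2.contourArea)[:,0]; print(len(k),cv2.contourArea(k.astype(np.int32)),k.min(0),k.max(0))
P=np.array([onz(c,u,.06)[:2] for u in k if u[1]<215])
o=least_squares(lambda v:np.hypot(*(P-v[:2]).T)-v[2],[.56,.247,.1],loss="soft_l1",f_scale=.001)
print("disc",o.x,np.median(abs(o.fun)))
o1=least_squares(lambda v:np.hypot(*(P-v).T)-.1,[.56,.247],loss="soft_l1",f_scale=.001);print(o1.x)
b=lab[...,2]-ref[2]; 
sub=c["image"][172:200,235:300].astype(int)
mm=(hsv[...,0]>20)&(hsv[...,0]<35)&(hsv[...,1]>120); mm[:,:270]=0;mm[:,300:]=0;mm[:170]=0;mm[205:]=0
yx=np.argwhere(mm);print(len(yx))
if len(yx): u=yx.mean(0)[::-1];print("pin blob",u,onz(c,u,.066))
g=(hsv[...,1]<110);g[:,:235]=0;g[:,262:]=0;g[:175]=0;g[205:]=0
yx=np.argwhere(g);print("spindle",yx.mean(0)[::-1],yx.min(0),yx.max(0))
ce=o1.x
print("proj foot,top",proj(c,[*ce,.06]),proj(c,[*ce,.105]))
E
```

```text
[137. 152. 170.] [153. 147. 170.] [193. 144. 175.] [204 148  53] [183 112  57]
806 21430.0 [149 100] [455 247]
disc [434.4716 -28.6249 434.9069] 0.015575426991972563
[0.5505 0.2481]
11
pin blob [287.3636 186.9091] [0.5577 0.2922 0.066 ]
spindle [249.9679 192.9312] [184 243] [202 256]
proj foot,top [251.1867 180.8043] [250.7911 189.5382]
```

```bash
cat > disc.py <<'E'
from h import *
from scipy.optimize import least_squares
def disc(c,ce,R=.1,half=.012):
    im=cv2.GaussianBlur(c["image"],(3,3),0).astype(np.float32)
    for _ in range(4):
        P=[]
        for a in np.arange(0,2*np.pi,.05):
            rr=np.arange(R-half,R+half,.0005)
            uv=np.array([proj(c,[ce[0]+x*np.cos(a),ce[1]+x*np.sin(a),.06]) for x in rr],np.float32)
            if uv[:,1].max()>212 or uv.min()<1 or uv[:,0].max()>510: continue
            pr=cv2.remap(im,uv[:,0][None],uv[:,1][None],cv2.INTER_LINEAR)[0]
            g=np.linalg.norm(pr[4:]-pr[:-4],axis=1); i=g.argmax(); P.append([ce[0]+rr[i+2]*np.cos(a),ce[1]+rr[i+2]*np.sin(a)])
        P=np.array(P); o=least_squares(lambda v:np.hypot(*(P-v).T)-R,ce,loss="soft_l1",f_scale=.0007); ce=o.x
    return ce,np.median(abs(o.fun)),len(P)
E
python3 - <<'E'
from disc import *
c=np.load("w1.npy",allow_pickle=True).item()
ce,e,n=disc(c,np.array([.558,.247]));print(ce,e,n,"foot/top px",proj(c,[*ce,.06]),proj(c,[*ce,.105]))
d=np.array([.5577,.2922])-ce;print(d,np.hypot(*d),"pin yaw",np.arctan2(-d[0],d[1]))
R=tool(V[2]);
p=st((-.045,0,.27));mid=np.array([.53,.05,.30])
rows([((.538,.06,.29),R)])
rows([((.53,-.12,.29),R),(p,R)],(np.array([.538,.06,.29]),R))
rows([(p,R)],(np.array([.53,-.12,.29]),R)); print(p)
E
```

```text
[0.5618345  0.24713249] 0.001025547888744316 74 foot/top px [250.61678778 189.68526721] [250.15319223 199.45850218]
[-0.0041345   0.04506751] 0.04525676614934349 pin yaw 0.09148397442293006
[-0.017, -0.967, -0.057, 0.0, -0.0, 0.077]
[-0.085, -0.897, 0.0, 0.0, 0.0, 0.0]
[-0.132, -1.31, 0.1, 0.0, 0.0, 0.0]
[-0.047, -0.413, 0.1, 0.0, 0.0, 0.0]
[ 0.52783465 -0.20316067  0.27      ]
```

The disc centre is (0.5618, 0.2471) with the pin 45.3 mm away at yaw about 0.09, which matches the given sizes. On to the pull.

>>> {"name": "play_rows", "arguments": {
  "motion": [
    [0,-0.3,-0.05,0,0,0.077,100],
    [0,-0.6,-0.05,0,0,0.077,100],
    [-0.02,-0.97,-0.05,0,0,0.077,100]
  ]
}}

```text
time: 5.65
ee_pos: [0.538, 0.0692, 0.2889]
eef_rot: [0.069, 0.998, 0.0, 0.0]
ft_force: [0.8, 0.1, 0.2]
width: 0.0874
```

>>> {"name": "play_rows", "arguments": {
  "motion": [
    [-0.03,-0.3,0,0,0,0,100],
    [-0.06,-0.6,0,0,0,0,100],
    [-0.085,-0.9,0,0,0,0,100]
  ]
}}

```text
time: 6.02
ee_pos: [0.5299, -0.1116, 0.2889]
eef_rot: [0.069, 0.998, 0.0, 0.0]
ft_force: [1.2, 0.5, 0.4]
width: 0.0873
```

>>> {"name": "play_rows", "arguments": {
  "motion": [
    [-0.02,-0.2,0.05,0,0,0,100],
    [-0.05,-0.41,0.1,0,0,0,100],
    [-0.05,-0.41,0.1,0,0,0,100],
    [-0.05,-0.41,0.1,0,0,0,100]
  ]
}}

```text
time: 6.52
ee_pos: [0.5289, -0.1921, 0.2686]
eef_rot: [0.07, 0.998, 0.0, 0.0]
ft_force: [0.7, 0.5, 0.1]
width: 0.0869
```

```bash
python3 - <<'E'
from h import *
np.set_printoptions(precision=4,suppress=True)
s=r.read_state();print(s["time"],s["ee_pos"])
c=eyes.camera("wrist");save(c,"w2.png")
for n,z in(("bin_pull",.189),("front_wall",.2)):
    for q in eyes.landmark_of(c,n): print(n,q["xy"],q["p"],onz(c,q["xy"],z))
print(st((-.045,0,.189)),proj(c,st((-.045,0,.189))),st((.005,0,.2)),proj(c,st((.005,0,.2))))
rows([(st((-.045,0,.170)),tool(V[2]))])
E
```

```text
6.525 [ 0.5289 -0.1921  0.2686]
bin_pull [242.8, 204.2] 0.97 [ 0.5288 -0.2023  0.189 ]
[ 0.5278 -0.2032  0.189 ] [241.5621 203.1987] [ 0.5774 -0.2101  0.2   ] [241.6873 266.61  ]
[-0.001, -0.057, 0.494, 0.0, 0.0, 0.001]
```

View pics/w2.png

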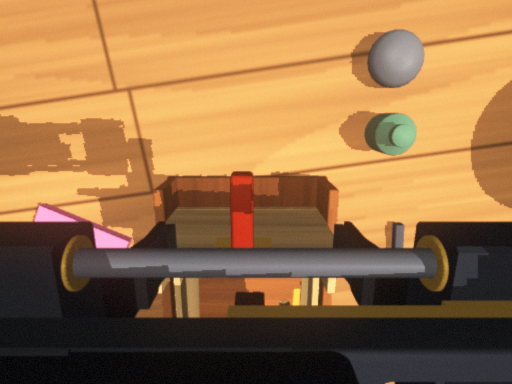

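Wrist view: the red pull is at columns 231–254, with its tip at (242,172). The detection agrees with the stand fit to about 1 mm. Descend and grip.

>>> {"name": "play_rows", "arguments": {
  "motion": [
    [0,-0.055,0.17,0,0,0,100],
    [0,-0.055,0.34,0,0,0,100],
    [0,-0.055,0.49,0,0,0,100],
    [0,-0.055,0.49,0,0,0,60],
    [0,-0.055,0.49,0,0,0,0]
  ],
  "squeeze": 40
}}

```text
time: 7.3
ee_pos: [0.5278, -0.204, 0.1719]
eef_rot: [0.07, 0.998, -0.0, 0.001]
ft_force: [-0.1, 0.3, 0.8]
width: 0.0748
```

>>> {"name": "play_rows", "arguments": {
  "motion": [
    [0,0,0,0,0,0,0],
    [0,0,0,0,0,0,0],
    [0,0,0,0,0,0,0]
  ]
}}

```text
time: 7.68
ee_pos: [0.5272, -0.2043, 0.1709]
eef_rot: [0.07, 0.998, 0.0, 0.0]
ft_force: [-1.4, 0.7, -0.0]
width: 0.0446
```

```bash
python3 - <<'E'
from h import *
s=r.read_state();p0=np.array(s["ee_pos"]);R0=Ro.from_quat(s["eef_rot"]);print(s["time"],p0,s["ft_force"],s["joint_positions"],s["width"])
T=[]
for th in np.arange(.1,.71,.1):
    D=Ro.from_euler("z",V[2])*Ro.from_euler("y",-th)*Ro.from_euler("z",-V[2])
    o=st((0,0,.05)); T.append((o+D.apply(p0-o),D*R0))
rows(T)
E
```

```text
7.675 [ 0.52720214 -0.20434511  0.17092165] [-1.36105625  0.71824458 -0.02868201] [-0.20095575  0.25458117  0.57526425  1.71971735 -0.14730543  1.20994221
  1.84180721] 0.044648897980409046
[0.059, -0.0, 0.026, -0.0, -0.064, -0.0]
[0.116, -0.0, 0.057, -0.0, -0.127, -0.0]
[0.169, -0.0, 0.094, -0.0, -0.191, -0.0]
[0.218, -0.0, 0.136, -0.0, -0.255, -0.0]
[0.262, -0.0, 0.183, -0.001, -0.318, -0.0]
[0.302, -0.001, 0.234, -0.001, -0.382, -0.0]
[0.336, -0.001, 0.288, -0.001, -0.446, -0.0]
```

>>> {"name": "play_rows", "arguments": {
  "motion": [
    [0,0,0,0,0,0,0],
    [0,0,0,0,0,0,0],
    [0,0,0,0,0,0,0],
    [0,0,0,0,0,0,0]
  ]
}}

```text
time: 8.18
ee_pos: [0.5274, -0.202, 0.1705]
eef_rot: [0.069, 0.998, 0.001, -0.0]
ft_force: [-1.5, 7.3, 1.9]
width: 0.0178
```

>>> {"name": "play_rows", "arguments": {
  "motion": [
    [0.03,0,0.013,0,-0.032,0,0],
    [0.059,0,0.026,0,-0.064,0,0],
    [0.088,0,0.042,0,-0.096,0,0],
    [0.116,0,0.057,0,-0.127,0,0],
    [0.143,0,0.076,0,-0.159,0,0]
  ]
}}

```text
time: 8.8
ee_pos: [0.5007, -0.1983, 0.1559]
eef_rot: [0.069, 0.99, -0.008, 0.127]
ft_force: [12.2, 4.5, -7.3]
width: 0.0178
```

```bash
python3 - <<'E'
from h import *
s=r.read_state();p0=np.array(s["ee_pos"]);R0=Ro.from_quat(s["eef_rot"]);print(s["time"],p0,s["ft_force"],s["joint_positions"],s["width"])
d=tool(V[2]).inv()*R0;print(d.as_rotvec())
# base = commanded pose at th=.25
b0=(np.array([ .52720214,-.20434511,.17092165]));o=st((0,0,.05))
rot=lambda th:Ro.from_euler("z",V[2])*Ro.from_euler("y",-th)*Ro.from_euler("z",-V[2])
P=lambda th:(o+rot(th).apply(b0-o),rot(th)*tool(V[2]))
print(P(.25)[0])
rows([P(t) for t in(.3,.35,.4,.45,.5,.55,.6,.65,.7)],P(.25))
E
```

```text
8.8 [ 0.5006854  -0.19832411  0.15587204] [12.24936844  4.4810875  -7.31732061] [-0.23911472 -0.00909693  0.56770096  2.02194846 -0.0575779   0.87799337
  1.79288451] 0.017832497558870442
[-0.00148003 -0.25484897 -0.00077263]
[ 0.49897426 -0.20039309  0.15591497]
[0.03, -0.0, 0.012, -0.0, -0.032, 0.0]
[0.059, -0.0, 0.026, -0.0, -0.064, -0.0]
[0.088, 0.0, 0.041, -0.0, -0.095, 0.0]
[0.116, 0.0, 0.057, -0.0, -0.127, 0.0]
[0.143, -0.0, 0.075, 0.0, -0.159, -0.0]
[0.169, -0.0, 0.094, -0.0, -0.191, -0.0]
[0.194, -0.0, 0.115, -0.0, -0.223, 0.0]
[0.218, -0.0, 0.136, -0.0, -0.255, 0.0]
[0.24, -0.0, 0.159, -0.0, -0.286, -0.0]
```

j4 is nearing its 2.42 limit, so I'll hold tool tilt at about 0.45 while the grasp point follows the arc.

```bash
cat > p.py <<'E'
from h import *
b0=(np.array([ .52720214,-.20434511,.17092165]));o=st((0,0,.05))
rot=lambda th:Ro.from_euler("z",V[2])*Ro.from_euler("y",-th)*Ro.from_euler("z",-V[2])
g0=b0+[0,0,.019]
def P(th,tt): 
    R=rot(tt)*tool(V[2]); return o+rot(th).apply(g0-o)+R.apply([0,0,.019]),R
E
python3 - <<'E'
from p import *
rows([P(t,tt) for t,tt in((.3,.3),(.35,.34),(.4,.38),(.45,.41),(.5,.43))],P(.25,.25))
rows([P(t,.43) for t in(.55,.6,.64,.67)],P(.5,.43))
E
```

```text
[0.03, -0.0, 0.012, -0.0, -0.032, 0.0]
[0.06, -0.0, 0.026, 0.0, -0.057, 0.0]
[0.09, 0.0, 0.041, -0.0, -0.083, 0.0]
[0.119, -0.0, 0.058, 0.0, -0.102, 0.0]
[0.149, 0.0, 0.076, 0.0, -0.115, 0.0]
[0.034, -0.0, 0.015, 0.0, 0.0, 0.0]
[0.067, -0.0, 0.031, 0.0, 0.0, 0.0]
[0.092, -0.0, 0.045, 0.0, 0.0, 0.0]
[0.111, -0.0, 0.056, 0.0, 0.0, 0.0]
```

>>> {"name": "play_rows", "arguments": {
  "motion": [
    [0.03,0,0.012,0,-0.032,0,0],
    [0.06,0,0.026,0,-0.057,0,0],
    [0.09,0,0.041,0,-0.083,0,0],
    [0.119,0,0.058,0,-0.102,0,0],
    [0.149,0,0.076,0,-0.115,0,0]
  ]
}}

```text
time: 9.43
ee_pos: [0.4777, -0.1952, 0.1357]
eef_rot: [0.067, 0.974, -0.015, 0.218]
ft_force: [23.3, 6.4, -8.8]
width: 0.0178
```

>>> {"name": "play_rows", "arguments": {
  "motion": [
    [0.034,0,0.015,0,0,0,0],
    [0.067,0,0.031,0,0,0,0],
    [0.092,0,0.045,0,0,0,0],
    [0.111,0,0.056,0,0,0,0],
    [0.111,0,0.056,0,0,0,0]
  ]
}}

```text
time: 10.05
ee_pos: [0.4612, -0.1928, 0.1157]
eef_rot: [0.067, 0.974, -0.014, 0.216]
ft_force: [10.0, 10.0, 2.5]
width: 0.0174
```

```bash
python3 - <<'E'
from p import *
s=r.read_state();p0=np.array(s["ee_pos"]);R0=Ro.from_quat(s["eef_rot"]);print(s["time"],p0,s["ft_force"],s["joint_positions"],s["width"])
print((tool(V[2]).inv()*R0).as_rotvec())
g=p0-R0.apply([0,0,.019]); q=Ro.from_euler("z",-V[2]).apply(g-o); q0=Ro.from_euler("z",-V[2]).apply(g0-o)
print(q,"tilt est",np.arctan2(-q[0],q[2])-np.arctan2(-q0[0],q0[2]), np.hypot(q[0],q[2]),np.hypot(q0[0],q0[2]))
E
```

```text
10.05 [ 0.46122373 -0.19284816  0.11571398] [9.96681746 9.98466705 2.51943137] [-0.21355289 -0.18743902  0.55629406  2.29745846  0.01081309  0.5772162
  1.78108593] 0.017404952113060108
[-0.00146189 -0.43585552 -0.00094697]
[-0.1204189   0.00094641  0.08293764] tilt est 0.653513661162398 0.14621683751193523 0.1471219807888223
```

Tilt is about 0.65. Release, retract along the tool, then go to the pre-grasp pose on the hub axis.

>>> {"name": "play_rows", "arguments": {
  "motion": [
    [0,0,0,0,0,0,100],
    [0,0,0,0,0,0,100],
    [0,0,0,0,0,0,100],
    [0,0,-0.3,0,0,0,100],
    [0,0,-0.6,0,0,0,100]
  ]
}}

```text
time: 10.68
ee_pos: [0.4075, -0.1879, 0.2234]
eef_rot: [0.069, 0.975, -0.016, 0.212]
ft_force: [2.2, 1.1, 1.1]
width: 0.0596
```

```bash
cat >> p.py <<'E'
def B(p,th=.65,v=V):  # bin-frame point -> world
    o=st((0,0,.05),v); return o+(Ro.from_euler("z",v[2])*Ro.from_euler("y",-th)).apply(p)
E
python3 - <<'E'
from p import *
s=r.read_state();print(s["time"],s["ee_pos"],s["joint_positions"])
print(B((.117,0,.03+.13)),B((.117,0,.03)))
rows([(B((.117,0,.16)),tool(V[2],.62))])
E
```

```text
10.675 [ 0.40749452 -0.1878554   0.2233878 ] [-0.13402165 -0.47231073  0.41969229  2.23734872  0.16176486  0.9176551
  1.64306598]
[ 0.5687476  -0.20888865  0.24818022] [ 0.64666193 -0.21979698  0.14468932]
[-0.791, 0.01, 0.225, -0.001, -0.122, -0.001]
```

>>> {"name": "play_rows", "arguments": {
  "motion": [
    [-0.2,0,0,0,0,0,100],
    [-0.4,0,0.1,0,-0.04,0,100],
    [-0.6,0,0.17,0,-0.08,0,100],
    [-0.79,0.01,0.225,0,-0.122,0,100],
    [-0.79,0.01,0.225,0,-0.122,0,100]
  ]
}}

```text
time: 11.3
ee_pos: [0.5707, -0.2083, 0.2471]
eef_rot: [0.067, 0.95, -0.022, 0.305]
ft_force: [0.1, 0.3, 0.6]
width: 0.087
```

```bash
python3 - <<'E'
from p import *
np.set_printoptions(precision=4,suppress=True)
s=r.read_state();print(s["time"],s["ee_pos"],s["joint_positions"],(tool(V[2]).inv()*Ro.from_quat(s["eef_rot"])).as_rotvec())
C={n:eyes.camera(n) for n in("wrist","side")}
print([ (n,l,[(q["xy"],round(q["p"],2)) for q in eyes.landmark_of(C[n],l)[:3]]) for n in C for l in("plate_center",)])
for n,c in C.items():
    for x in(.117,.127): print(n,x,proj(c,B((x,0,.04))),proj(c,B((x,0,.069))))
w=cv2.cvtColor(C["wrist"]["image"],cv2.COLOR_RGB2BGR)
sd=cv2.cvtColor(C["side"]["image"],cv2.COLOR_RGB2BGR)[90:230,150:290]
for c,im,f,x0,y0 in((C["side"],None,0,0,0),):pass
sd=cv2.resize(sd,(384,384),interpolation=cv2.INTER_CUBIC)
cv2.imwrite("pics/p3.png",cv2.resize(np.hstack([w,sd]),(800,343)))
np.save("p3.npy",C,allow_pickle=True)
E
```

```text
11.3 [ 0.5707 -0.2083  0.2471] [-0.2678 -0.183   0.559   2.0688 -0.0061  0.6144  1.7489] [ 0.0012 -0.6212  0.001 ]
[('wrist', 'plate_center', [([49.1, 121.7], 0.96), ([259.6, 191.8], 0.81), ([255.7, 197.3], 0.73)]), ('side', 'plate_center', [([229.3, 160.0], 0.88), ([245.4, 137.5], 0.49), ([197.3, 242.6], 0.4)])]
wrist 0.117 [254.6151 193.2834] [254.5785 201.0864]
wrist 0.127 [254.6165 203.7666] [254.5804 212.6249]
side 0.117 [229.5713 158.7986] [234.7405 154.2673]
side 0.127 [226.9686 156.9171] [232.1056 152.3362]
```

View pics/p3.png

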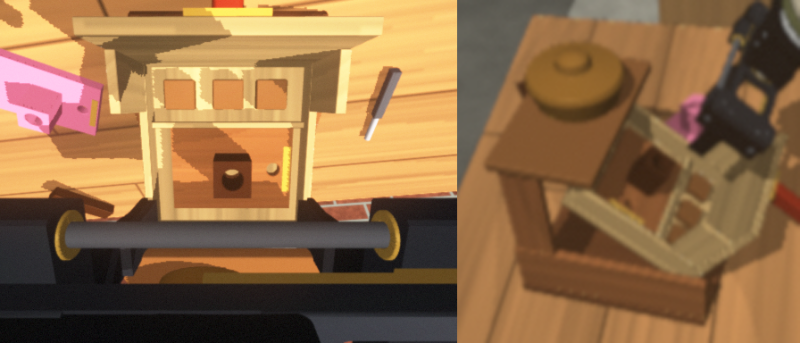

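Wrist view: the plate has slid against the divider. The hub top hole is at about (260,201) in full pixels, against (254.6,201) predicted for y=0, so the plate is about 4.3 mm towards +y and its yaw is aligned.

```bash
python3 - <<'E'
from p import *
rows([(B((.117,.0043,z)),tool(V[2],.65)) for z in(.11,.07,.045,.031)])
E
```

```text
[-0.007, 0.02, 0.246, -0.001, -0.018, -0.001]
[-0.012, 0.02, 0.446, -0.001, -0.018, -0.001]
[-0.016, 0.02, 0.571, -0.001, -0.018, -0.001]
[-0.018, 0.02, 0.641, -0.001, -0.018, -0.001]
```

>>> {"name": "play_rows", "arguments": {
  "motion": [
    [-0.007,0.02,0.2,0,-0.018,0,100],
    [-0.012,0.02,0.4,0,-0.018,0,100],
    [-0.015,0.02,0.55,0,-0.018,0,100],
    [-0.018,0.02,0.64,0,-0.018,0,90],
    [-0.018,0.02,0.64,0,-0.018,0,70]
  ],
  "squeeze": 40
}}

```text
time: 12.12
ee_pos: [0.6466, -0.2152, 0.1447]
eef_rot: [0.067, 0.946, -0.022, 0.317]
ft_force: [-0.4, 0.4, 0.1]
width: 0.0751
```

```bash
python3 - <<'E'
from p import *
s=r.read_state();R0=Ro.from_quat(s["eef_rot"]);v=V
q=(Ro.from_euler("z",v[2])*Ro.from_euler("y",-.65)).inv().apply(np.array(s["ee_pos"])-st((0,0,.05)))
print(s["time"],"bin",q,s["ft_force"],(tool(V[2]).inv()*R0).as_rotvec(),s["width"])
E
```

```text
12.125 bin [0.11646346 0.00453725 0.03042085] [-0.35645952  0.44160807  0.07381382] [ 5.45101532e-04 -6.47845399e-01  1.61964686e-03] 0.07506345937933823
```

>>> {"name": "play_rows", "arguments": {
  "motion": [
    [0,0,0,0,0,0,20],
    [0,0,0,0,0,0,20],
    [0,0,0,0,0,0,20],
    [0,0,0,0,0,0,20],
    [0,0,0,0,0,0,0]
  ],
  "squeeze": 40
}}

```text
time: 12.75
ee_pos: [0.6474, -0.2151, 0.1463]
eef_rot: [0.067, 0.945, -0.022, 0.319]
ft_force: [-1.1, 0.6, 2.4]
width: 0.0358
```

>>> {"name": "play_rows", "arguments": {
  "motion": [
    [0,0,-0.03,0,0,0,0],
    [0,0,-0.1,0,0,0,0],
    [0,0,-0.22,0,0,0,0],
    [0,0,-0.4,0,0,0,0],
    [0,0,-0.6,0,0,0,0]
  ]
}}

```text
time: 13.38
ee_pos: [0.5736, -0.2051, 0.2409]
eef_rot: [0.067, 0.946, -0.023, 0.317]
ft_force: [0.0, 0.6, -2.3]
width: 0.0358
```

```bash
python3 - <<'E'
from p import *
s=r.read_state();R0=Ro.from_quat(s["eef_rot"])
print(s["time"],s["ee_pos"],s["ft_force"],s["joint_positions"],s["width"],(tool(V[2]).inv()*R0).as_rotvec())
R=tool(.09);b=(np.array(s["ee_pos"]),R0)
m=np.array([.54,-.06,.30])
rows([((.535,-.20,.29),tool(V[2],.4)),(m,tool(V[2]+.1,.0))])
E
```

```text
13.375 [ 0.57356976 -0.20511498  0.24086162] [ 0.04441079  0.58558857 -2.32055721] [-0.39420743 -0.21313867  0.6644909   2.10152347  0.06388564  0.56692388
  1.68996919] 0.03582703779095607 [ 0.00143913 -0.64753611  0.00191011]
[0.007, -0.002, -0.313, -0.001, 0.158, -0.001]
[0.035, 0.694, -0.398, -0.022, 0.412, -0.063]
```

Held (35.8 mm width, about 2.3 N of plate weight). Lift, level and carry.

>>> {"name": "play_rows", "arguments": {
  "motion": [
    [0.0,0,-0.16,0,0.05,0,0],
    [0.007,0,-0.31,0,0.158,0,0],
    [0.015,0.2,-0.36,-0.01,0.25,-0.02,0],
    [0.025,0.45,-0.39,-0.015,0.34,-0.04,0],
    [0.035,0.694,-0.398,-0.022,0.412,-0.063,0]
  ]
}}

```text
time: 14.0
ee_pos: [0.5414, -0.0592, 0.3011]
eef_rot: [0.019, 1.0, 0.0, -0.0]
ft_force: [1.7, -0.5, -1.7]
width: 0.0362
```

```bash
python3 - <<'E'
from p import *
s=r.read_state();R0=Ro.from_quat(s["eef_rot"])
print(s["time"],s["ee_pos"],s["ft_force"],s["joint_positions"],s["width"],(tool(V[2]+.1).inv()*R0).as_rotvec())
rows([((.55,.11,.26),tool(.09))]);rows([((.5618,.2471,.22),tool(.09))],(np.array([.55,.11,.26]),tool(.09)))
E
```

```text
14.0 [ 0.54139222 -0.0591862   0.30112867] [ 1.72874534 -0.54079364 -1.74693128] [-0.4870781   0.12116253  0.56891217  1.57518472 -0.06551463  1.46533423
  1.61829459] 0.03615105442209162 [-2.83029462e-05  9.21719800e-04 -1.13218186e-03]
[-0.011, 0.847, 0.206, 0.0, -0.001, -0.081]
[-0.12, 0.677, 0.2, 0.0, 0.0, 0.0]
```

>>> {"name": "play_rows", "arguments": {
  "motion": [
    [-0.02,0.25,0.05,0,0,-0.04,0],
    [-0.05,0.5,0.1,0,0,-0.081,0],
    [-0.08,0.75,0.15,0,0,-0.081,0],
    [-0.12,1.0,0.2,0,0,-0.081,0]
  ]
}}

```text
time: 14.5
ee_pos: [0.5729, 0.1397, 0.2603]
eef_rot: [-0.044, 0.999, -0.0, 0.001]
ft_force: [-0.7, -0.3, -3.1]
width: 0.0356
```

```bash
python3 - <<'E'
from p import *
rows([((.64,.247,.24),tool(.09))])
E
```

```text
[-0.381, 0.505, 0.102, -0.0, 0.001, -0.001]
```

>>> {"name": "play_rows", "arguments": {
  "motion": [
    [-0.13,0.17,0.05,0,0,0,0],
    [-0.26,0.34,0.1,0,0,0,0],
    [-0.38,0.505,0.1,0,0,0,0],
    [-0.38,0.505,0.1,0,0,0,0],
    [-0.38,0.505,0.1,0,0,0,0]
  ]
}}

```text
time: 15.12
ee_pos: [0.6398, 0.2451, 0.2407]
eef_rot: [-0.044, 0.999, -0.001, 0.001]
ft_force: [-0.0, -1.5, -3.1]
width: 0.0357
```

```bash
python3 - <<'E'
from disc import *
np.set_printoptions(precision=4,suppress=True)
s=r.read_state();R0=Ro.from_quat(s["eef_rot"]);p0=np.array(s["ee_pos"]);print(s["time"],p0,s["width"])
c=eyes.camera("wrist");save(c,"w4.png");np.save("w4.npy",dict(c),allow_pickle=True)
for n in("pin","seat","pin_hole","plate_center"):
    for q in eyes.landmark_of(c,n)[:3]: print(n,q["xy"],round(q["p"],2),onz(c,q["xy"],.06))
# expected px: underside ~20.5mm below TCP
for n,a in dict(front=(.045,0,.006),fl=(.045,.065,.006),fr=(.045,-.065,.006),hole=(0,.045,.006)).items():
    print(n,proj(c,p0+R0.apply(a)))
print(proj(c,[.5618,.2471,.06]))
E
```

```text
15.125 [0.6398 0.2451 0.2407] 0.03572354026571819
pin [303.7, 102.6] 0.6 [0.5564 0.2887 0.06  ]
seat [258.7, 102.5] 0.62 [0.5604 0.2418 0.06  ]
pin_hole [326.2, 226.3] 0.71 [0.6905 0.3322 0.06  ]
plate_center [253.1, 243.5] 0.8 [0.7194 0.2499 0.06  ]
front [255.2511 160.882 ]
fl [376.4451 160.8732]
fr [134.1032 160.8908]
hole [333.7948 238.9841]
[263.5848 104.341 ]
```

View pics/w4.png

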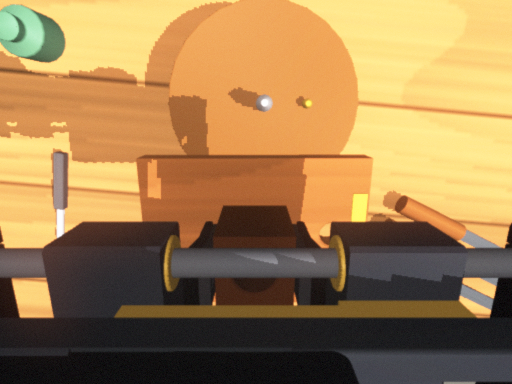

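Wrist view: the spindle tip is at (265,103), the pin at (308,104), the plate front edge near row 156, and the brass strip at (360,207). I'll refine the disc and check the plate corners up close.

```bash
sed -i 's/uv\[:,1\].max()>212/uv[:,1].max()>LIM/; s/^def disc/LIM=212\ndef disc/' disc.py
python3 - <<'E'
import disc as D
from disc import *
np.set_printoptions(precision=4,suppress=True)
c=np.load("w4.npy",allow_pickle=True).item(); D.LIM=148
ce,e,n=D.disc(c,np.array([.5618,.2471]));print(ce,e,n,"foot/top px",proj(c,[*ce,.06]),proj(c,[*ce,.105]))
hsv=cv2.cvtColor(c["image"],cv2.COLOR_RGB2HSV)
g=(hsv[...,1]<110);g[:,:252]=0;g[:,280:]=0;g[:92]=0;g[116:]=0
yx=np.argwhere(g);print("spindle blob",len(yx),yx.mean(0)[::-1],yx.min(0)[::-1],yx.max(0)[::-1])
mm=(hsv[...,0]>20)&(hsv[...,0]<35)&(hsv[...,1]>120); mm[:,:298]=0;mm[:,320:]=0;mm[:92]=0;mm[116:]=0
yx=np.argwhere(mm);u=yx.mean(0)[::-1];X=onz(c,u,.070);print("pin",len(yx),u,X, X[:2]-ce, np.hypot(*(X[:2]-ce)))
im=cv2.cvtColor(c["image"],cv2.COLOR_RGB2BGR)
a=cv2.resize(im[140:230,125:190],None,fx=6,fy=6,interpolation=cv2.INTER_NEAREST)
b=cv2.resize(im[140:230,320:385],None,fx=6,fy=6,interpolation=cv2.INTER_NEAREST)
cv2.imwrite("pics/c5.png",np.hstack([a,b]))
E
```

```text
[0.5633 0.247 ] 0.0009471544297404988 59 foot/top px [263.3325 105.7727] [264.616 105.015]
spindle blob 226 [263.9602 102.615 ] [256  94] [272 111]
pin 39 [308.4103 103.    ] [0.5567 0.292  0.07  ] [-0.0066  0.0451] 0.04554773087413202
```

View pics/c5.png

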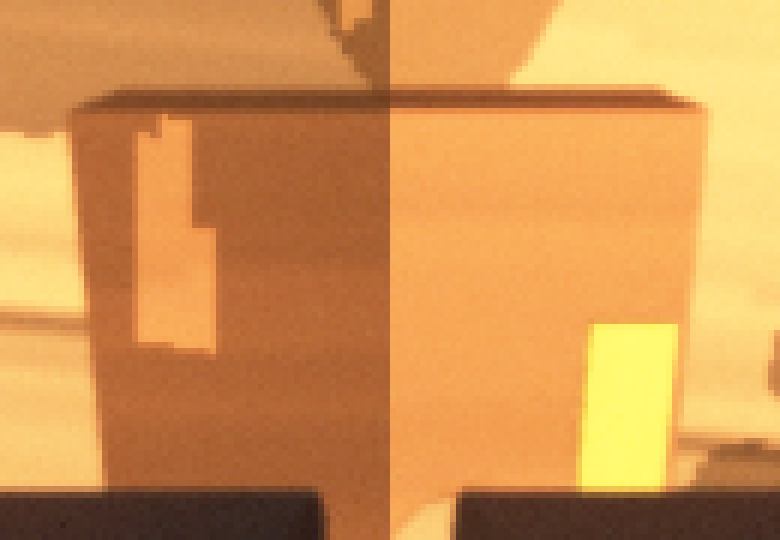

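```bash
python3 - <<'E'
from disc import *
np.set_printoptions(precision=4,suppress=True)
c=np.load("w4.npy",allow_pickle=True).item(); s=r.read_state()
p0=np.array(s["ee_pos"]);R0=Ro.from_quat(s["eef_rot"])
# plate frame: y=tool y, x=-tool x, z=-tool z
pts=[((-.045,-.065,.014),(137,158.3)),((-.045,.065,.014),(372.8,158.1)),((-.045,-.065,0),(144.9,155)),((-.045,.065,0),(364.2,155)),]
def X(v,p):
    q=Ro.from_euler("zy",[v[3],v[4]]).apply(p); return p0+R0.apply(np.array([-q[0]+v[0],q[1]+v[1],-q[2]+v[2]]))
f=lambda v:np.r_[np.concatenate([proj(c,X(v,p))-u for p,u in pts]),v[4]/.02]
o=least_squares(f,[0,0,.02,0,0]);print("off x,y,z,yaw,pitch",o.x);print(f(o.x).round(2))
o2=least_squares(lambda v:f(np.r_[v[:2],.0195,v[2],v[3]]),[0,0,0,0]);print("fixed z",o2.x,o2.fun.round(2))
print("plate axis world",X(o.x,(0,0,0)),X(o2.x[[0,1,2,2,3]]*[1,1,0,1,1]+[0,0,.0195,0,0],(0,0,0)))
for z in(.06,.083,.105): print(z,onz(c,(264,102.6),z))
print(proj(c,[.5618,.2471,.105]), -c["R"].T@c["t"],c["mtx"][0,0])
E
```

```text
off x,y,z,yaw,pitch [ 0.0009 -0.0006  0.0256  0.0006 -0.0011]
[-0.33  0.02 -0.03  0.12  0.37 -0.02  0.02 -0.13 -0.06]
fixed z [ 0.0007 -0.0006  0.0006 -0.0727] [-2.39 -0.63  2.03 -0.53 -1.28  1.04  1.66  0.94 -3.64]
plate axis world [0.6392 0.2447 0.216 ] [0.6393 0.2447 0.2221]
0.06 [0.56   0.2474 0.06  ]
0.083 [0.5606 0.2468 0.083 ]
0.105 [0.5612 0.2462 0.105 ]
[264.9084 103.3643] [0.5691 0.2386 0.4022] 314.4112023775272
```

Plate in hand: offsets under 1 mm, yaw 0, underside 20–25 mm below the TCP. Spindle at about (0.561, 0.2467), pin yaw about 0.09. Move above it and start lowering.

```bash
python3 - <<'E'
from p import *
rows([((.5618,.2473,z),tool(.09)) for z in(.24,.18,.14)])
E
```

```text
[0.388, 0.044, 0.007, 0.0, 0.002, -0.001]
[0.389, 0.044, 0.307, 0.0, 0.002, -0.001]
[0.39, 0.044, 0.507, 0.0, 0.002, -0.001]
```

>>> {"name": "play_rows", "arguments": {
  "motion": [
    [0.2,0.02,0,0,0.001,0,0],
    [0.388,0.044,0.1,0,0.001,0,0],
    [0.389,0.044,0.3,0,0.001,0,0],
    [0.39,0.044,0.49,0,0.001,0,0],
    [0.39,0.044,0.49,0,0.001,0,0]
  ]
}}

```text
time: 16.0
ee_pos: [0.5599, 0.2471, 0.1407]
eef_rot: [-0.045, 0.999, -0.001, -0.002]
ft_force: [-0.5, -0.5, -1.6]
width: 0.0356
```

```bash
python3 - <<'E'
from p import *
rows([((.5618,.2473,z),tool(.09)) for z in(.13,.12,.11,.10,.09)])
E
```

```text
[-0.01, 0.0, 0.054, -0.001, -0.002, -0.001]
[-0.01, 0.0, 0.104, -0.001, -0.002, -0.001]
[-0.01, 0.0, 0.154, -0.001, -0.002, -0.001]
[-0.01, 0.0, 0.204, -0.001, -0.002, -0.001]
[-0.01, 0.001, 0.254, -0.001, -0.002, -0.001]
```

>>> {"name": "play_rows", "arguments": {
  "motion": [
    [0,0,0.03,0,0,0,0],
    [0,0,0.06,0,0,0,0],
    [0,0,0.09,0,0,0,0],
    [0,0,0.12,0,0,0,0]
  ]
}}

```text
time: 16.5
ee_pos: [0.5619, 0.2483, 0.1188]
eef_rot: [-0.045, 0.999, 0.001, 0.001]
ft_force: [-0.1, 0.0, -2.6]
width: 0.0354
```

```bash
python3 - <<'E'
from h import *
s=r.read_state();R0=Ro.from_quat(s["eef_rot"]);print(s["time"],s["ee_pos"],s["ft_force"],s["torque"],(tool(.09).inv()*R0).as_rotvec())
c=eyes.camera("side");x0,y0=180,270
im=cv2.resize(cv2.cvtColor(c["image"],cv2.COLOR_RGB2BGR)[y0:y0+110,x0:x0+110],None,fx=5,fy=5,interpolation=cv2.INTER_CUBIC)
cv2.imwrite("pics/s6.png",im)
E
```

```text
16.5 [0.56186814 0.24825096 0.11884055] [-0.12736975  0.00678079 -2.61558454] [ 0.03682741  0.0145671  -0.02157824] [-0.00095666 -0.00153698  0.00048973]
```

View pics/s6.png

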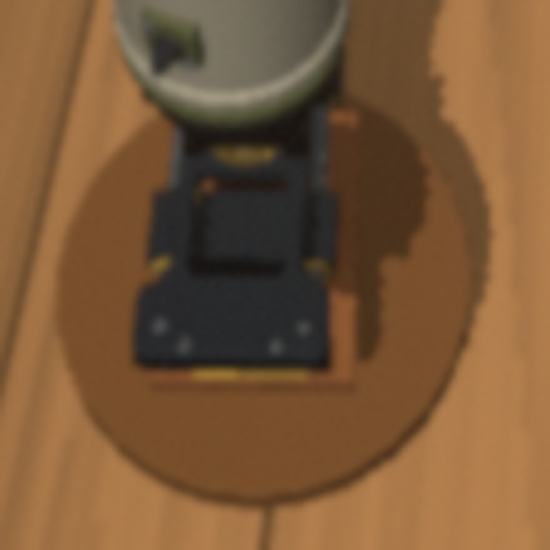

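The gripper and plate are centred over the disc. The underside is below the spindle top with no extra force, so the tip is in the bore. Continue slowly.

>>> {"name": "play_rows", "arguments": {
  "motion": [
    [0,0,0.03,0,0,0,0],
    [0,0,0.06,0,0,0,0],
    [0,0,0.08,0,0,0,0]
  ],
  "squeeze": 25
}}

```text
time: 16.92
ee_pos: [0.5616, 0.2481, 0.1024]
eef_rot: [-0.045, 0.999, 0.0, 0.0]
ft_force: [0.1, -0.4, -2.8]
width: 0.0356
```

>>> {"name": "play_rows", "arguments": {
  "motion": [
    [0,0,0.02,0,0,0,0],
    [0,0,0.04,0,0,0,0],
    [0,0,0.055,0,0,0,0],
    [0,0,0.055,0,0,0,0]
  ]
}}

```text
time: 17.42
ee_pos: [0.5616, 0.2482, 0.0917]
eef_rot: [-0.045, 0.999, 0.0, 0.0]
ft_force: [0.5, 0.5, -3.0]
width: 0.0358
```

>>> {"name": "play_rows", "arguments": {
  "motion": [
    [0,0,0.01,0,0,0,0],
    [0,0,0.02,0,0,0,0],
    [0,0,0.025,0,0,0,0],
    [0,0,0.025,0,0,0,0]
  ]
}}

```text
time: 17.92
ee_pos: [0.5617, 0.2482, 0.0868]
eef_rot: [-0.045, 0.999, 0.0, 0.001]
ft_force: [-0.1, 0.1, -3.4]
width: 0.0357
```

>>> {"name": "play_rows", "arguments": {
  "motion": [
    [0,0,0.01,0,0,0,0],
    [0,0,0.02,0,0,0,0],
    [0,0,0.02,0,0,0,0]
  ]
}}

```text
time: 18.3
ee_pos: [0.5618, 0.2483, 0.0837]
eef_rot: [-0.045, 0.999, 0.001, 0.001]
ft_force: [-3.3, -1.5, 6.2]
width: 0.0358
```

>>> {"name": "play_rows", "arguments": {
  "motion": [
    [0,0,0.008,0,0,0,0],
    [0,0,0.015,0,0,0,0],
    [0,0,0.015,0,0,0,0]
  ]
}}

```text
time: 18.68
ee_pos: [0.5621, 0.2484, 0.0833]
eef_rot: [-0.045, 0.999, 0.001, 0.001]
ft_force: [-13.6, -5.9, 28.7]
width: 0.0359
```

```bash
python3 - <<'E'
from h import *
s=r.read_state();R0=Ro.from_quat(s["eef_rot"]);print(s["time"],s["ee_pos"],s["ft_force"],s["torque"],(tool(.09).inv()*R0).as_rotvec())
c=eyes.camera("wrist");save(c,"w7.png");np.save("w7.npy",dict(c),allow_pickle=True)
E
```

```text
18.675 [0.56213969 0.24838721 0.08331682] [-13.60130793  -5.86129015  28.72379889] [-1.33294107  2.98085785  0.02778477] [-0.00231787 -0.00202076  0.00064001]
```

View pics/w7.png

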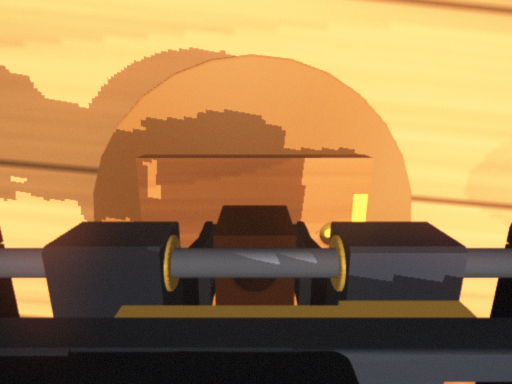

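Wrist view: the brass pin shows inside the plate's pin hole at (327,232), and the descent stopped firmly at TCP 0.083, which matches seated. Relieve the push and let go.

>>> {"name": "play_rows", "arguments": {
  "motion": [
    [0,0,-0.012,0,0,0,0],
    [0,0,-0.012,0,0,0,0]
  ],
  "squeeze": 10
}}

```text
time: 18.98
ee_pos: [0.5622, 0.2484, 0.0833]
eef_rot: [-0.045, 0.999, 0.001, 0.001]
ft_force: [-3.6, -2.6, 8.7]
width: 0.0359
```

>>> {"name": "play_rows", "arguments": {
  "motion": [
    [0,0,0,0,0,0,60],
    [0,0,0,0,0,0,100],
    [0,0,0,0,0,0,100],
    [0,0,0,0,0,0,100],
    [0,0,0,0,0,0,100]
  ]
}}

```text
time: 19.6
ee_pos: [0.5618, 0.2482, 0.0823]
eef_rot: [-0.045, 0.999, 0.0, 0.001]
ft_force: [0.1, -0.1, -0.9]
width: 0.0779
```

>>> {"name": "play_rows", "arguments": {
  "motion": [
    [0,0,-0.1,0,0,0,100],
    [0,0,-0.3,0,0,0,100],
    [0,0,-0.6,0,0,0,100],
    [-0.3,0,-0.8,0,0,0,100],
    [-0.5,0,-0.9,0,0,0,100]
  ]
}}

```text
time: 20.23
ee_pos: [0.6626, 0.2576, 0.2672]
eef_rot: [-0.045, 0.999, 0.001, 0.003]
ft_force: [0.9, 0.8, -0.2]
width: 0.0876
```

>>> {"name": "play_rows", "arguments": {
  "motion": [
    [0,0,0,0,0,0,100],
    [0,0,0,0,0,0,100]
  ]
}}

```text
time: 20.48
ee_pos: [0.6607, 0.2568, 0.2627]
eef_rot: [-0.045, 0.999, 0.0, 0.0]
ft_force: [-0.7, -0.3, -0.4]
width: 0.0869
```

```bash
python3 - <<'E'
from h import *
s=r.read_state();print(s["time"],s["ee_pos"],s["ft_force"])
c=eyes.camera("wrist");save(c,"w8.png");np.save("w8.npy",dict(c),allow_pickle=True)
for a in(s["ee_pos"],):pass
ce=np.array([.561,.247]);Z=Ro.from_euler("z",.09)
for p in((-.045,-.065,.014),(-.045,.065,.014),(.045,-.065,.014),(.045,.065,.014),(0,0,.059),(0,.045,.014)):
    print(p,proj(c,np.r_[ce,.06]+Z.apply(p)).round(1))
E
```

```text
20.475 [0.66073824 0.25683202 0.26268268] [-0.6851944  -0.32756951 -0.43875282]
(-0.045, -0.065, 0.014) [190.1  35.6]
(-0.045, 0.065, 0.014) [317.8  35.4]
(0.045, -0.065, 0.014) [194.4 126. ]
(0.045, 0.065, 0.014) [313.7 125.8]
(0, 0, 0.059) [253.9  77.9]
(0, 0.045, 0.014) [296.7  82.2]
```

View pics/w8.png

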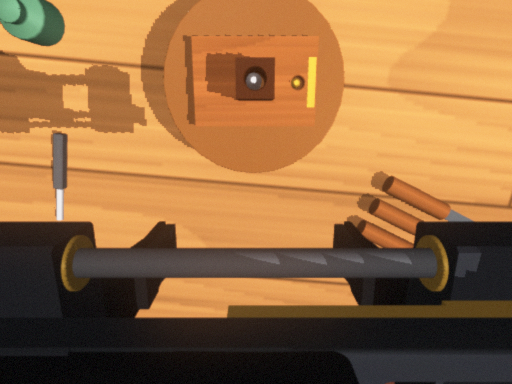

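The plate's corners match the seated prediction to about 1 px: seen (190,36), (318,36), (194,126), (315,125). The spindle shows inside the hub bore at (255,80) and the pin inside its hole at (297,83). Hand in.

```bash
python3 -c "
from h import *
print(job.close_job(), r.read_state()['time'])"
```

```text
the job is handed in; nothing more can be done
the job is handed in; nothing more can be done
```

I tipped the bin to about 0.65 rad by its red pull. I then took the carrier plate out from under the roof board by its hub and lowered it onto the brown turntable over the spindle and drive pin. I let go, backed the arm off and handed the job in at about 20.5 s; the hand-in gives no verdict.

**Placing:** The descent stopped firmly, with the push peaking at about 29 N. In the last wrist picture the plate's corners match the predicted seated pose to about 1 px. The spindle shows in the hub bore and the pin in its hole, and the gripper was clear of everything.

**Left alone:** I never steered towards the gong, stone, weight or punch. I did not measure them again at the end.

**Checks that disagreed:**
- **Stand yaw:** the first network-only fit gave -0.24 rad. I replaced it with -0.139 from corners picked in the pictures, and a wrist view of the pull then agreed to about 1 mm.
- **Spindle position:** the disc-edge fits and the spindle's own image differed by up to about 2.5 mm in x. I aimed between them, and the plate went down without side force until it reached the bottom.
- **Height in the gripper:** the bin geometry put the plate's underside about 20 mm below the fingertips, while the picture fit gave about 26 mm. The stop came at about 23 mm.

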